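# Dose detergent into the jug at the laundry pump

### The arm

A 6-joint arm with a two-finger parallel gripper is mounted at the origin on the work surface. World frame = base frame: x ahead of the robot, y to its left, z up, the work surface at z = 0. Lengths are in m, angles in rad, forces in N, time in s.
With the tool pointing down it reaches from about 0.275 to 0.725 m from the base axis. Payload 5.6 kg.
Tool frame: the origin (TCP) lies at the very end of the fingers, on their centre line; the grasp point (between the pads) lies 19 mm behind it; x points along the fingers, y is the direction in which the jaws open and shut, and the axes are right-handed (so a half turn about x gives the same grasp; the last joint's range is limited). The gripper opens to 85 mm and grips with 20 to 120 N. Pads are 22 mm wide; open, the fingers measure 114 mm over their backs; the gripper's body (76 mm by 85 mm) begins 54 mm behind the grasp point. The pads swing forward as they close: fully open they stand 13 mm farther back than shut.
Start: joints at [-0.823, 0.255, 0.108, 0, -1.424, -0.285], TCP at [0.246, -0.492, 0.231] pointing down, gripper open.
Joint ranges: [-2.95, 2.95], [-1.21, 1.97], [-1.09, 1.5], [-2.87, 1.71], [-2.94, -0.07], [-3.05, 3.05]. Speed limits (rad/s): [2.57, 2.57, 3.14, 3.14, 3.14, 3.14].

### API

Orientations are given as [roll, pitch, yaw] about the fixed x, y, z axes, in that order (R = Rz(yaw) Ry(pitch) Rx(roll)).
In Python, from rig import arm gives the robot as it stands. The module is installed in compiled form; this text tells all that it offers.
- The arm moves only by the tool carry_out, never from a script. Its argument "rows" is a list of rows, each a list of 5 numbers: the shift along the tool's x, y, z in mm, then the turn about the tool's x in degrees, then the closure, from 0 (fully open) to 1 (shut). A call has exactly 5 rows; each row shifts and turns the commanded pose from where the row before left it, along the tool's axes as they then stand; what a row does not reach is not made up. A row lasts 1/8 s, in which the tool goes at most 62.5 mm and 10.7 degrees, less where a joint would pass 70% of its speed; a pose out of reach is approached as far as the arm can. A call with a gripper value outside its range is refused whole. The fingers move at their own pace and stop on an object; the grip force is fixed at half the most. Time passes only in rows, so rows that do not move let the fingers close, or fill a call up. It gives the time, the measured TCP pose, the force and the opening at its end, in the units of the state.
- arm.observe(): the state, without advancing time (a new reading comes with each control period).
- arm.read_camera(name): name is "scene" or "side" or "wrist"; returns the picture (400x640x3 uint8, red, green, blue); there is no depth.
- arm.get_calibration(name): a dict with "K" (3x3 intrinsics, pixels), "R" (3x3) and "t" (3): a world point X has camera coordinates R X + t. Camera axes: x right, y down, z forward; pixel columns grow to the right and rows downward; lengths in m; the calibration is good to about 2 mm. A picture is of the moment at which its call begins: read the wrist's pose just before it. get_calibration takes no time and is no camera call; for the wrist camera it gives the pose at the moment of the call.
- arm.hand_in(): hands the job in, once; it reports no verdict.
The state is a dict: "time_s": time; "q": joint angles; "qd": joint speeds; "joint_efforts": joint torques, N m; "tcp_pos": TCP position; "tool_rot": TCP orientation; "wrist_force": force on the tool from outside, world axes, zero at the start; "moment": the same for the moment, N m; "finger_gap": finger opening in m.
Only numpy, scipy, OpenCV 4.12 (cv2) and the standard library are available. Lean on these libraries where they do the work, as an engineer would, in place of code of your own. Each camera call takes 0.05 s, during which the arm holds its last target. There are 200 camera calls.

### The job

Lift the handled jug off its raised stand and set it upright on the drip tray, with its mouth centred under the spout of the detergent pump, and let go of it. Then press the pump head all the way down to its stop, hold it there for a moment and let it come fully back up. Do not work the pump before the jug is under the spout, and leave the other things on the table where they are.

Things in the scene. Friction and masses are not known exactly. Their poses are not given: they have to be found in the camera images.
- station: fixed station, left or right: drip tray, white canister behind it, pump on top. Origin on the table straight below the spout outlet; +x from tray to canister, -x is the open side. mm: tray flat, top at z 10, x -65..51, y +-60; canister x 57..217, y +-50, top z 140, its carrying handle to z 174 at x 127..206; pump axis x 97; base plate 4 thick, x -70..230
- spout_tip (a point): centre of the spout's open end, facing down, above the station's origin, 179 mm above the table when the pump is up; moves down with the head. The spout is a 12 mm thick tube running level from the head along the station's -x, upper edge 210 mm above the table, its end 103 mm from the pump axis
- pump_top (a point): centre of the flat round top of the pump head (42 mm across, 22 mm high), 215 mm above the table when up; press here straight down
- pump (a joint): travel of the pump head in m: 0 fully up, 0.022 fully down on its stop. A spring returns it: 4 N to start, 12 N at the stop
- stand: fixed raised steel stand, on the other side from the station: round foot 110 mm across, thin column, round dish 92 mm across on top. The jug rests on the dish floor 60 mm above the table, inside a rim 4 mm high, 84 mm inner diameter. Origin on the table, on the stand's axis
- jug: loose white jug, 0.12-0.2 kg, 110 mm high, 70 mm across at the foot, 84 at the mouth. Origin at the centre of its underside, z up. Handle on its -x side: upright flat bar 14 mm thick (y), 16 deep (x), centred x = -70 mm, y = 0, z 30..100, joined to the body by arms at top (z 88..100) and bottom, 20 mm gap to the body; pinch it across y from above. Starts upright on the stand
- jug_mouth (a point): centre of the jug's open mouth, on its axis, 110 mm above its underside
- stain_bottle: bystander: small white bottle 44 mm across, 110 mm high; origin at the centre of its underside; leave it
- brush: bystander: wooden scrubbing brush 150 x 52 x 32 mm lying bristles down between station and stand; origin at the centre of its underside; leave it
- beaker: bystander: white plastic beaker without a handle, 72 mm across, 85 mm high, on the table at the right; origin at the centre of its underside; leave it
- soap: bystander: small hand-soap bottle with a little pump top, 64 mm across, 163 mm high, on the table at the left, no tray before it; origin at the centre of its underside; leave it
- spray_can: bystander: grey spray can 56 mm across, 170 mm high, on the table at the right; origin at the centre of its underside; leave it
- tray: bystander: small grey open tray 130 x 90 x 40 mm on the table at the left; origin at the centre of its underside; leave it
There are look-alikes about, which are no part of the job. What is shaped like the jug but brown or pink is not meant. Leave any yellow look-alike of the stand alone.

How it is judged:
On the way, in this order (a step that is already met when the one before it is completed fails the run):
1. the jug is lifted clear of the stand (z of jug in the frame of stand above 0.068 m and contact force between jug and stand below 0.01 N), for 0.1 s.
2. the jug stands upright on the drip tray, mouth centred under the spout, let go (horizontal distance between jug_mouth and spout_tip below 0.02 m and z of jug in the frame of station below 0.014 m and angle between jug's own z axis and vertical below 0.1 rad and linear speed of jug below 0.02 m/s and contact force between jug and the arm below 0.05 N and contact force between jug and the fingers below 0.05 N), for 0.2 s.
3. the pump head is held down at its stop for a moment (value of joint pump above 0.02 m), for 0.25 s.
At the end, for the whole second after the job is handed in: the pump head is back up (within 2 mm), and the jug stands upright (within 0.1 rad) and at rest on the drip tray (underside 6 to 14 mm above the table), the centre of its mouth within 20 mm, seen from above, of the spout outlet (value of joint pump below 0.002 m and horizontal distance between jug_mouth and spout_tip below 0.02 m and z of jug in the frame of station between 0.006 and 0.014 m and angle between jug's own z axis and vertical below 0.1 rad and linear speed of jug below 0.02 m/s); the robot touches nothing.
It fails at once if the pump is pressed more than 6 mm while the jug is not on the tray under the spout (value of joint pump above 0.006 m and (horizontal distance between jug_mouth and spout_tip above 0.025 m or z of jug in the frame of station above 0.016 m)).
It fails at once if a bystander is moved more than 20 mm (distance of any of stain_bottle, brush, beaker, soap, spray_can, tray from where it was at the start of the episode above 0.02 m).
It also fails if it takes over 54 s, if anything falls off the work surface, if the arm or the gripper's body presses on something with over 40 N, if the wrist force passes 120 N, or if a joint passes its speed limit or range.

## Working session

There is one attempt and no reset: what is moved stays moved. The work goes in short steps, Python scripts to look and compute and a tool call to move; the robot and the scene stay as the last step left them, time stands still between calls to the robot, and variables do not carry over. Pictures are saved under pics/ and viewed, about 8 in all and at most 12, crops included, and the job is handed in when it is done.

Besides the shell and the picture viewer there is one more tool, called after "Emit:" as name([rows], argument=value, ...), one row to a line, values as JSON. carry_out: Moves the arm, as the interface text tells. Its arguments: {"type":"object","properties":{"rows":{"type":"array"}},"required":["rows"]}

```bash
mkdir -p pics
python3 - <<'E'
from rig import arm
import cv2,numpy as np
np.set_printoptions(precision=4,suppress=True)
s=arm.observe();print(s)
for n in("scene","side"):
    im=arm.read_camera(n);cv2.imwrite(f"pics/{n}0.png",im[:,:,::-1]);c=arm.get_calibration(n);print(n,c)
E
```

```text
{'time_s': 0.0, 'q': array([-0.8234,  0.2558,  0.107 , -0.0005, -1.4239, -0.2846]), 'qd': array([-0.0009, -0.0007,  0.0005, -0.0003,  0.0003, -0.001 ]), 'joint_efforts': array([  0.0001, -38.6629,  23.794 ,   5.3648,  -0.006 ,  -0.    ]), 'tcp_pos': array([ 0.2454, -0.4917,  0.2304]), 'tool_rot': array([1.6203, 1.5688, 2.0831]), 'wrist_force': array([-0.5646,  0.486 , -0.0269]), 'moment': array([-0.036 ,  0.0092,  0.0469]), 'finger_gap': 0.0854674620187234}
scene {'K': array([[458.1012,   0.    , 313.6133],
       [  0.    , 458.1012, 204.3097],
       [  0.    ,   0.    ,   1.    ]]), 'R': array([[ 0.3706,  0.9286,  0.0183],
       [ 0.6729, -0.2549, -0.6944],
       [-0.6402,  0.2697, -0.7193]]), 't': array([-0.1781, -0.2481,  1.731 ])}
side {'K': array([[381.8959,   0.    , 317.4252],
       [  0.    , 381.8959, 198.5535],
       [  0.    ,   0.    ,   1.    ]]), 'R': array([[-0.9864, -0.164 ,  0.0121],
       [-0.0903,  0.4788, -0.8732],
       [ 0.1374, -0.8625, -0.4871]]), 't': array([0.5235, 0.176 , 1.2946])}
```

View pics/scene0.png

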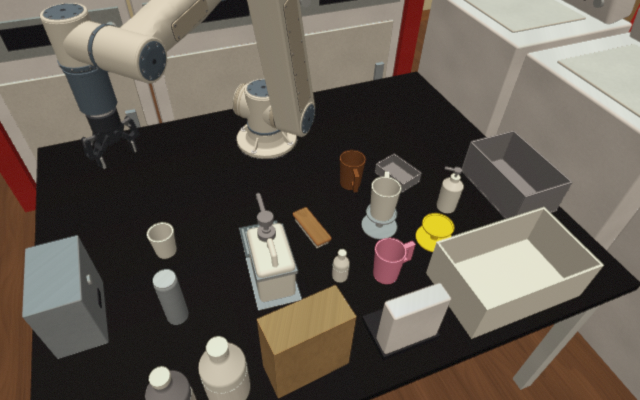

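View pics/side0.png

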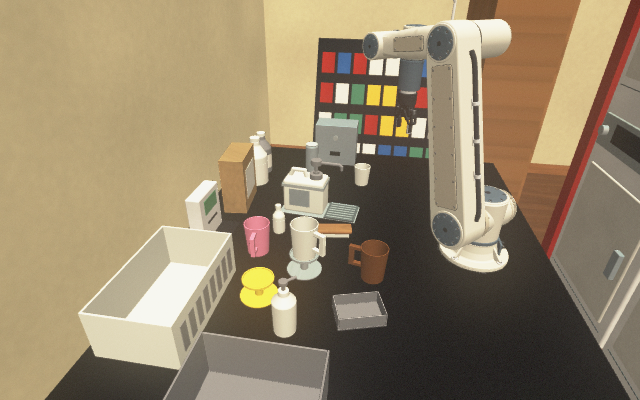

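The scene view shows the white jug on the grey stand at (385,200), with its handle toward the robot. The station is at (268,255), the pump head at about (265,220), the brush between them, and the brown and pink look-alikes nearby. Next I'll enlarge the two views.

Run:
```python
import cv2
a=cv2.imread("pics/scene0.png")[160:310,230:430];cv2.imwrite("pics/c1.png",cv2.resize(a,None,fx=4,fy=4,interpolation=cv2.INTER_CUBIC))
a=cv2.imread("pics/side0.png")[145:285,225:385];cv2.imwrite("pics/c2.png",cv2.resize(a,None,fx=4,fy=4,interpolation=cv2.INTER_CUBIC))
```

```text
(no output)
```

View pics/c1.png

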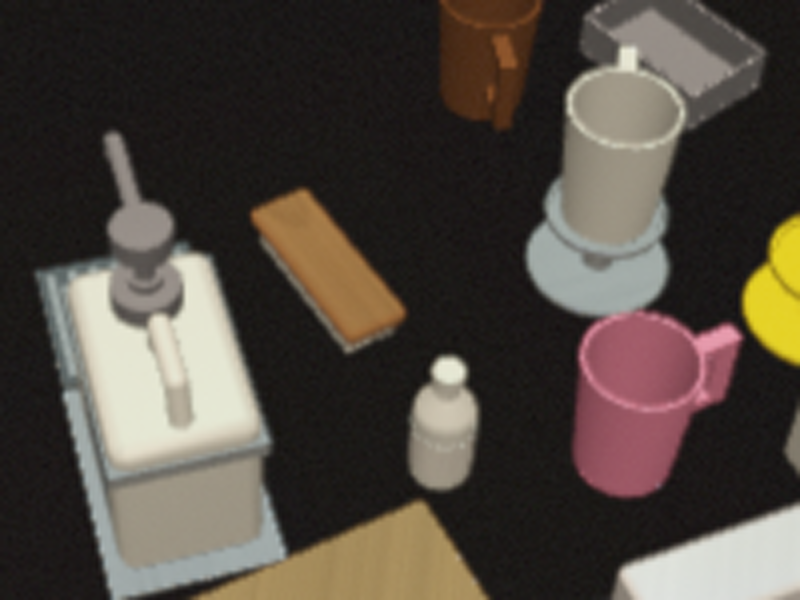

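View pics/c2.png

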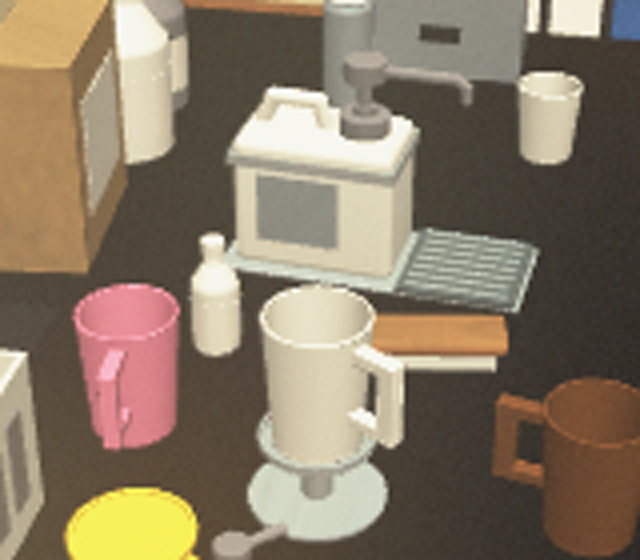

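The crops give the landmarks in crop pixels:

| Landmark | Scene crop | Side crop |
|---|---|---|
| Head top | (141,222) | (365,58) |
| Spout end | (113,133) | (467,103) |
| Jug mouth | (625,108) | (318,317) |
| Handle top | (628,52) | (388,362) |

Next I'll triangulate these.

```bash
cat > h.py <<'E'
import numpy as np,cv2
from rig import arm
np.set_printoptions(precision=4,suppress=True)
def ray(n,uv,c=None):
    c=c or arm.get_calibration(n);d=c["R"].T@np.linalg.solve(c["K"],[*uv,1]);return -c["R"].T@c["t"],d/np.linalg.norm(d)
def plane(n,uv,z,c=None):
    o,d=ray(n,uv,c);return o+d*(z-o[2])/d[2]
def tri(l):
    A=0;b=0;
    for o,d in l:
        P=np.eye(3)-np.outer(d,d);A=A+P;b=b+P@o
    return np.linalg.solve(A,b)
E
python3 - <<'E'
from h import *
S=lambda u,v:(u/4-.375+230,v/4-.375+160)
D=lambda u,v:(u/4-.375+225,v/4-.375+145)
for nm,s,d,z in [("pump_top",(141,222),(365,58),.215),("spoutend",(113,133),(467,101),.179),("mouth",(625,108),(318,317),.17),("handle",(628,52),(388,362),.16)]:
    print(nm,tri([ray("scene",S(*s)),ray("side",D(*d))]),plane("scene",S(*s),z),plane("side",D(*d),z))
for nm,s,z in [("plateA",(38,272),.004),("plateB",(113,598),.004),("plateC",(287,555),.004),("foot",(598,264),.003),("brown",(490,-5),.12),("brush",(328,265),.03),("bottle",(442,475),0)]: print(nm,plane("scene",S(*s),z))
for nm,s,z in [("trayfar",(538,245),.008),("traynear",(520,308),.008),("canfoot",(395,275),.004),("foot",(318,496),.003),("brown",(595,405),.1),("head2",(365,58),.215),("handle bar bottom",(388,443),.09),("brushR",(507,320),.032),("brushL",(375,320),.032),("beaker",(550,85),.085)]: print(nm,plane("side",D(*s),z))
E
```

```text
pump_top [ 0.5676 -0.1723  0.216 ] [ 0.5663 -0.1721  0.215 ] [ 0.5681 -0.1741  0.215 ]
spoutend [ 0.466  -0.1586  0.1911] [ 0.4467 -0.1569  0.179 ] [ 0.4716 -0.1754  0.179 ]
mouth [0.5402 0.1962 0.1681] [0.5426 0.1951 0.17  ] [0.5392 0.1985 0.17  ]
handle [0.4817 0.2319 0.1604] [0.4808 0.2321 0.16  ] [0.4821 0.2317 0.16  ]
plateA [ 0.3984 -0.215   0.004 ]
plateB [ 0.6941 -0.2448  0.004 ]
plateC [ 0.7047 -0.1253  0.004 ]
foot [0.5447 0.195  0.003 ]
brown [0.3431 0.1861 0.12  ]
brush [ 0.4924 -0.0118  0.03  ]
bottle [0.6804 0.0011 0.    ]
trayfar [ 0.3972 -0.2167  0.008 ]
traynear [ 0.4056 -0.0962  0.008 ]
canfoot [ 0.5305 -0.1398  0.004 ]
foot [0.54   0.1982 0.003 ]
brown [0.3335 0.1733 0.1   ]
head2 [ 0.5681 -0.1741  0.215 ]
handle bar bottom [0.4805 0.2337 0.09  ]
brushR [ 0.4139 -0.0362  0.032 ]
brushL [ 0.5301 -0.0147  0.032 ]
beaker [ 0.4044 -0.4376  0.085 ]
```

All points agree: pump top (0.567,-0.1725), outlet about (0.4705,-0.163), station yaw about -5°, jug axis (0.541,0.1965) and handle (0.481,0.232), which is 70 mm from the axis. Next, a helper to work out moves.

```bash
cat >> h.py <<'E'
from scipy.spatial.transform import Rotation as Ro
def go(p,ydeg,n):
    "tool down at p with jaw axis along world angle ydeg (mod 180), n rows: prints the mean row and per-row mm"
    s=arm.observe();R=Ro.from_euler("xyz",s["tool_rot"]).as_matrix()
    cur=np.degrees(np.arctan2(R[1,1],R[0,1]));d=(ydeg-cur+90)%180-90   # world turn; tool x is down -> tool turn = -d
    print("tcp",s["tcp_pos"],"jaw",cur.round(2),"x-axis",R[:,0],"q",s["q"],"F",s["wrist_force"],"gap",s["finger_gap"],"t",s["time_s"])
    st=(np.array(p)-s["tcp_pos"])/n
    for i in range(n):
        print((R.T@st*1000).round(1),(-d/n).round(2)); R=R@Ro.from_euler("x",-d/n,degrees=True).as_matrix()
E
python3 -c "
from h import *
go((.475,.235,.27),59,15)"
```

```text
tcp [ 0.2454 -0.4918  0.2305] jaw 116.52 x-axis [-0.0009  0.0014 -1.    ] q [-0.8234  0.2557  0.1071 -0.0003 -1.4238 -0.2846] F [ 0.0744  0.0998 -0.7109] gap 0.08511968962051408 t 0.1
[-2.6 36.5 35.3] 3.83
[-2.6 38.8 32.8] 3.83
[-2.6 40.9 30.1] 3.83
[-2.6 42.8 27.3] 3.83
[-2.6 44.6 24.4] 3.83
[-2.6 46.1 21.4] 3.83
[-2.6 47.4 18.2] 3.83
[-2.6 48.5 15. ] 3.83
[-2.6 49.4 11.7] 3.83
[-2.6 50.1  8.4] 3.83
[-2.6 50.6  5. ] 3.83
[-2.6 50.8  1.7] 3.83
[-2.6 50.8 -1.7] 3.83
[-2.6 50.6 -5.1] 3.83
[-2.6 50.1 -8.5] 3.83
```

Emit:
carry_out([
  [-10,36.5,35.3,3.83,0],
  [-10,38.8,32.8,3.83,0],
  [-10,40.9,30.1,3.83,0],
  [-10,42.8,27.3,3.83,0],
  [0,44.6,24.4,3.83,0],
])

```text
time_s: 0.72
tcp_pos: [0.3223, -0.2485, 0.2718]
tool_rot: [-0.396, 1.57, -0.27]
wrist_force: [1.6, 0.2, 0.5]
finger_gap: 0.0854
```

Emit:
carry_out([
  [0,46.1,21.4,3.83,0],
  [0,47.4,18.2,3.83,0],
  [0,48.5,15,3.83,0],
  [0,49.4,11.7,3.83,0],
  [0,50.1,8.4,3.83,0],
])

```text
time_s: 1.35
tcp_pos: [0.3982, -0.006, 0.2712]
tool_rot: [2.65, 1.571, 2.443]
wrist_force: [0.7, -0.6, 0.2]
finger_gap: 0.0858
```

Emit:
carry_out([
  [0,50.6,5,3.83,0],
  [0,50.8,1.7,3.83,0],
  [0,50.8,-1.7,3.83,0],
  [0,50.6,-5.1,3.83,0],
  [0,50.1,-8.5,3.83,0],
])

```text
time_s: 1.98
tcp_pos: [0.4747, 0.2363, 0.2709]
tool_rot: [-2.03, 1.57, -2.571]
wrist_force: [2.0, -0.7, -0.2]
finger_gap: 0.0853
```

Run:
```python
from h import *
go((.481,.232,.18),59,5)
c=arm.get_calibration("wrist");im=arm.read_camera("wrist");cv2.imwrite("pics/w1.png",im[:,:,::-1])
import pickle;pickle.dump(c,open("w1.pkl","wb"))
```

```text
tcp [0.4747 0.2363 0.2709] jaw 58.96 x-axis [-0.0006 -0.0004 -1.    ] q [ 0.7572  0.208   0.1465 -0.0001 -1.51   -2.8699] F [ 2.0203 -0.6835 -0.2305] gap 0.08527548662649746 t 1.975
[18.2 -0.1  1.5] -0.01
[18.2 -0.1  1.5] -0.01
[18.2 -0.1  1.5] -0.01
[18.2 -0.1  1.5] -0.01
[18.2 -0.1  1.5] -0.01
```

View pics/w1.png

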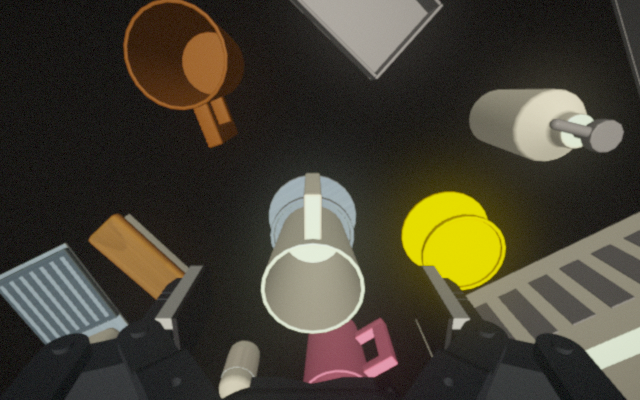

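The wrist picture shows the jug mouth centred at (312,288) and the handle's top strip at column 313, rows about 192–238. The gripper is well aligned and its path is clear.

Run:
```python
from h import *
import pickle;c=pickle.load(open("w1.pkl","rb"))
for uv,z in [((312,288),.17),((313,193),.16),((313,240),.16),((313,183),.12)]: print(plane("wrist",uv,z,c))
```

```text
[0.5398 0.1983 0.17  ]
[0.474  0.2387 0.16  ]
[0.5078 0.2185 0.16  ]
[0.4768 0.2371 0.12  ]
```

```bash
python3 -c "
from h import *
go((.4805,.2337,.120),58.5,5)"
```

```text
tcp [0.4758 0.2408 0.269 ] jaw 58.91 x-axis [-0.002  -0.0003 -1.    ] q [ 0.7614  0.2151  0.1511 -0.0012 -1.5084 -2.8748] F [1.9858 5.0447 1.2634] gap 0.08564056758314118 t 2.025
[29.8 -0.7  1.6] 0.08
[29.8 -0.7  1.6] 0.08
[29.8 -0.7  1.6] 0.08
[29.8 -0.7  1.6] 0.08
[29.8 -0.7  1.6] 0.08
```

Emit:
carry_out([
  [20,0.5,2,0,0],
  [30,0.5,2,0,0],
  [30,0.5,1,0,0],
  [20,0,0,0,0],
  [0,0,0,0,0],
])

```text
time_s: 2.65
tcp_pos: [0.4786, 0.2326, 0.1695]
tool_rot: [-1.967, 1.566, -2.507]
wrist_force: [-0.5, -0.9, 0.5]
finger_gap: 0.0852
```

```bash
python3 -c "
from h import *
go((.4805,.2337,.120),58.5,5)"
```

```text
tcp [0.4786 0.2326 0.1695] jaw 59.06 x-axis [-0.0036 -0.0026 -1.    ] q [ 0.7464  0.2501 -0.0568 -0.0005 -1.2684 -2.857 ] F [-0.4741 -0.858   0.5239] gap 0.0851738207031317 t 2.65
[9.9 0.4 0.2] 0.11
[9.9 0.4 0.2] 0.11
[9.9 0.4 0.2] 0.11
[9.9 0.4 0.2] 0.11
[9.9 0.4 0.2] 0.11
```

Emit:
carry_out([
  [15,1,0.5,0.5,0],
  [20,1,0.5,0,0],
  [15,0,0,0,0],
  [0,0,0,0,0.3],
  [0,0,0,0,0.6],
])

```text
time_s: 3.28
tcp_pos: [0.4821, 0.2348, 0.122]
tool_rot: [0.971, 1.57, 0.423]
wrist_force: [0.0, -1.0, 0.3]
finger_gap: 0.0512
```

Emit:
carry_out([
  [0,0,0,0,0.8],
  [0,0,0,0,1],
  [0,0,0,0,1],
  [0,0,0,0,1],
  [0,0,0,0,1],
])

```text
time_s: 3.9
tcp_pos: [0.4819, 0.2347, 0.1219]
tool_rot: [0.873, 1.57, 0.325]
wrist_force: [-2.0, 0.0, 6.1]
finger_gap: 0.0132
```

Run:
```python
from h import *
go((.4805,.2337,.12),58.5,1)
for n,a in(("scene",(160,310,330,430)),("side",(180,300,260,360))):
    im=arm.read_camera(n)[a[0]:a[1],a[2]:a[3],::-1]; cv2.imwrite(f"pics/g_{n}.png",im)
a=cv2.resize(cv2.imread("pics/g_scene.png"),(400,600));b=cv2.resize(cv2.imread("pics/g_side.png"),(400,480));b=cv2.copyMakeBorder(b,0,120,0,0,0)
cv2.imwrite("pics/g.png",np.hstack([a,b]))
```

```text
tcp [0.4819 0.2347 0.1219] jaw 58.58 x-axis [ 0.0008  0.0003 -1.    ] q [ 0.7457  0.2863 -0.1346  0.0004 -1.149  -2.8651] F [-1.9581  0.0087  6.106 ] gap 0.013237917516591905 t 3.9
[ 1.9 -1.5 -0.6] 0.08
```

View pics/g.png

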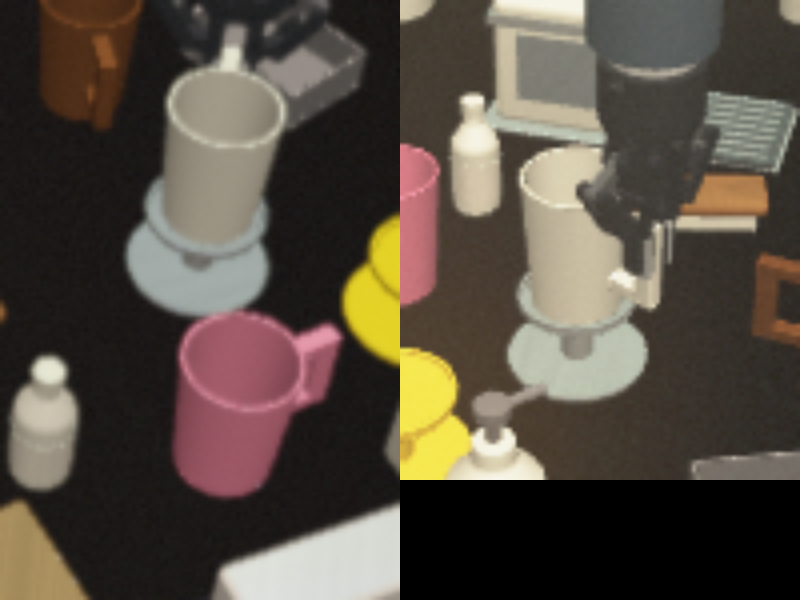

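The handle is held at a 13 mm gap, and the jug is upright in the dish. Lifting now.

Emit:
carry_out([
  [-3,0,0,0,1],
  [-8,0,0,0,1],
  [-15,0,0,0,1],
  [-20,0,0,0,1],
  [-14,0,0,0,1],
])

```text
time_s: 4.62
tcp_pos: [0.482, 0.2349, 0.183]
tool_rot: [1.209, 1.569, 0.66]
wrist_force: [0.1, 0.5, -2.6]
finger_gap: 0.0131
```

Run:
```python
from h import *
import cv2
go((.318,-.149,.18),85,15)
c=arm.get_calibration("wrist");im=arm.read_camera("wrist");cv2.imwrite("pics/w2.png",im[:,:,::-1])
im=arm.read_camera("side");cv2.imwrite("pics/s2.png",im[:,:,::-1])
a=cv2.resize(cv2.imread("pics/w2.png"),(480,300));b=cv2.resize(cv2.imread("pics/s2.png")[150:300,250:410],(320,300))
cv2.imwrite("pics/l.png",np.hstack([a,b]))
```

```text
tcp [0.482  0.2349 0.183 ] jaw 58.57 x-axis [ 0.0015  0.0011 -1.    ] q [ 0.7457  0.2461 -0.027   0.0002 -1.2959 -2.8651] F [ 0.1108  0.5272 -2.5891] gap 0.013090391349964186 t 4.625
[  0.2 -27.5   4. ] -1.76
[  0.2 -27.7   3.2] -1.76
[  0.2 -27.7   2.3] -1.76
[  0.2 -27.8   1.5] -1.76
[  0.2 -27.8   0.6] -1.76
[  0.2 -27.8  -0.2] -1.76
[  0.2 -27.8  -1.1] -1.76
[  0.2 -27.8  -2. ] -1.76
[  0.2 -27.7  -2.8] -1.76
[  0.2 -27.6  -3.7] -1.76
[  0.2 -27.5  -4.5] -1.76
[  0.2 -27.3  -5.4] -1.76
[  0.2 -27.1  -6.2] -1.76
[  0.2 -26.9  -7. ] -1.76
[  0.2 -26.7  -7.8] -1.76
```

View pics/l.png

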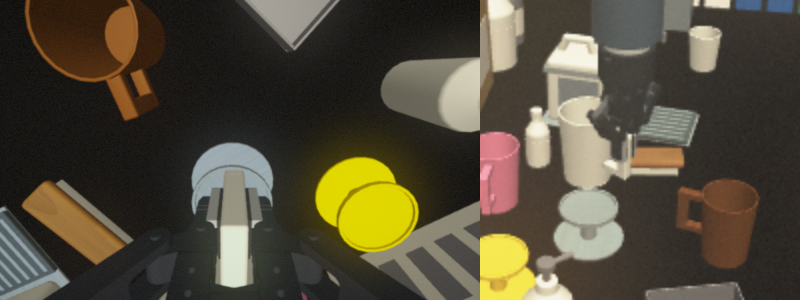

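The jug is clear of the stand and held straight. Moving to a waypoint on the tray's open side.

Emit:
carry_out([
  [0,-15,3,-1,1],
  [0,-28,3.5,-1.76,1],
  [0,-28,2.7,-1.76,1],
  [0,-28,1.9,-1.76,1],
  [0,-28,1,-1.76,1],
])

```text
time_s: 5.35
tcp_pos: [0.4308, 0.1151, 0.1805]
tool_rot: [-2.26, 1.569, -2.667]
wrist_force: [0.5, 0.4, -1.6]
finger_gap: 0.0136
```

Emit:
carry_out([
  [0,-28,0.2,-1.76,1],
  [0,-28,-0.7,-1.76,1],
  [0,-28,-1.6,-1.76,1],
  [0,-28,-2.4,-1.76,1],
  [0,-28,-3.3,-1.76,1],
])

```text
time_s: 5.98
tcp_pos: [0.3755, -0.0137, 0.1805]
tool_rot: [-2.657, 1.569, -2.91]
wrist_force: [-0.0, -1.0, -1.3]
finger_gap: 0.0132
```

Emit:
carry_out([
  [0,-28,-4.1,-1.76,1],
  [0,-28,-5,-1.76,1],
  [0,-28,-6,-1.76,1],
  [0,-20,-5,-1.76,1],
  [0,-10,-3,-1.76,1],
])

```text
time_s: 6.6
tcp_pos: [0.3295, -0.1204, 0.1805]
tool_rot: [-3.033, 1.569, -3.134]
wrist_force: [0.2, -1.1, -1.7]
finger_gap: 0.0132
```

Emit:
carry_out([
  [0,-10,-3,-0.5,1],
  [0,-5,-2,0,1],
  [0,0,0,0,1],
  [0,0,0,0,1],
  [0,0,0,0,1],
])

```text
time_s: 7.22
tcp_pos: [0.3249, -0.1335, 0.1812]
tool_rot: [2.832, 1.571, 2.74]
wrist_force: [-0.5, 0.1, -1.9]
finger_gap: 0.0132
```

Run:
```python
from h import *
go((.318,-.149,.183),85,1)
for n in("scene","side"): cv2.imwrite(f"pics/p_{n}.png",arm.read_camera(n)[:,:,::-1])
a=cv2.resize(cv2.imread("pics/p_scene.png")[120:320,180:312],(396,600));b=cv2.resize(cv2.imread("pics/p_side.png")[110:243,270:403],(400,400))
cv2.imwrite("pics/p.png",np.hstack([a,cv2.copyMakeBorder(b,0,200,0,0,0)]))
```

```text
tcp [ 0.3249 -0.1335  0.1812] jaw 84.73 x-axis [-0.0001  0.     -1.    ] q [ 0.0651 -0.1279 -0.4354 -0.0001 -1.2634 -1.7278] F [-0.4583  0.1043 -1.9194] gap 0.013171664216878135 t 7.225
[ -1.8 -16.1  -5.5] -0.27
```

View pics/p.png

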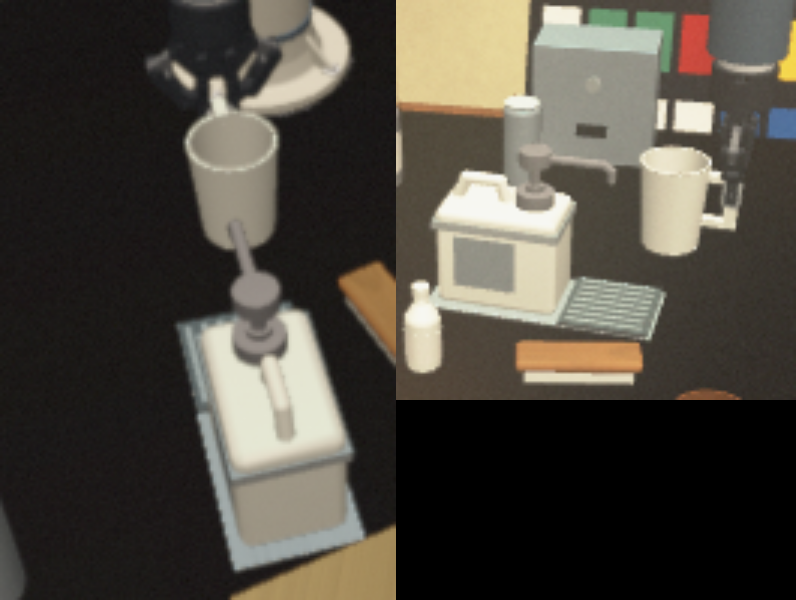

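The jug hangs upright on the open side. I'll measure the mouth centre (scene crop (231,144), side crop (279,164)) relative to the tool.

Run:
```python
from h import *
S=lambda u,v:(u/3-.33+180,v/3-.33+120)
D=lambda u,v:(u/3.008-.33+270,v/3.008-.33+110)
s,d=(231.5,144),(279.5,164.5)
print(tri([ray("scene",S(*s)),ray("side",D(*d))]),plane("scene",S(*s),.229),plane("side",D(*d),.229))
print("pumptop",tri([ray("scene",S(256,288)),ray("side",D(140,151))]))
print("plate corners",[plane("scene",S(*p),.004) for p in((180,323),(238,568),(363,532))])
print("spout tube outer end", plane("scene",S(236,224),.208), plane("side",D(216,184),.179))
```

```text
[ 0.3936 -0.1406  0.2233] [ 0.4    -0.1421  0.229 ] [ 0.3932 -0.1277  0.229 ]
pumptop [ 0.5665 -0.172   0.2131]
plate corners [array([ 0.3978, -0.2131,  0.004 ]), array([ 0.6948, -0.2419,  0.004 ]), array([ 0.7   , -0.1255,  0.004 ])]
spout tube outer end [ 0.4814 -0.1641  0.208 ] [ 0.4703 -0.1671  0.179 ]
```

Emit:
carry_out([
  [10,-3,0,0,1],
  [22,-4,0,0,1],
  [25,-4,0,0,1],
  [18,-3,0,0,1],
  [7,-1.7,0,0,1],
])

```text
time_s: 7.95
tcp_pos: [0.3224, -0.1495, 0.0979]
tool_rot: [-3.12, 1.568, 3.071]
wrist_force: [0.2, -0.3, -2.2]
finger_gap: 0.0133
```

Emit:
carry_out([
  [0,0,8,0,1],
  [0,0,20,0,1],
  [0,0,22,0,1],
  [0,0,18,0,1],
  [0,0,10,0,1],
])

```text
time_s: 8.57
tcp_pos: [0.4029, -0.1567, 0.0999]
tool_rot: [-0.157, 1.569, -0.249]
wrist_force: [-0.9, 0.5, -2.2]
finger_gap: 0.0137
```

Run:
```python
from h import *
go((.4012,-.1562,.074),84.8,1)
for n in("scene","side"): cv2.imwrite(f"pics/q_{n}.png",arm.read_camera(n)[:,:,::-1])
a=cv2.resize(cv2.imread("pics/q_scene.png")[140:290,210:310],(400,600));b=cv2.resize(cv2.imread("pics/q_side.png")[130:230,280:380],(400,400))
cv2.imwrite("pics/q.png",np.hstack([a,cv2.copyMakeBorder(b,0,200,0,0,0)]))
```

```text
tcp [ 0.4029 -0.1567  0.0999] jaw 84.72 x-axis [ 0.0014 -0.0004 -1.    ] q [-0.0054  0.1116 -0.4217  0.0004 -1.0361 -1.6577] F [-0.931   0.4587 -2.1538] gap 0.013654077793102128 t 8.575
[25.8  0.3 -1.7] -0.08
```

View pics/q.png

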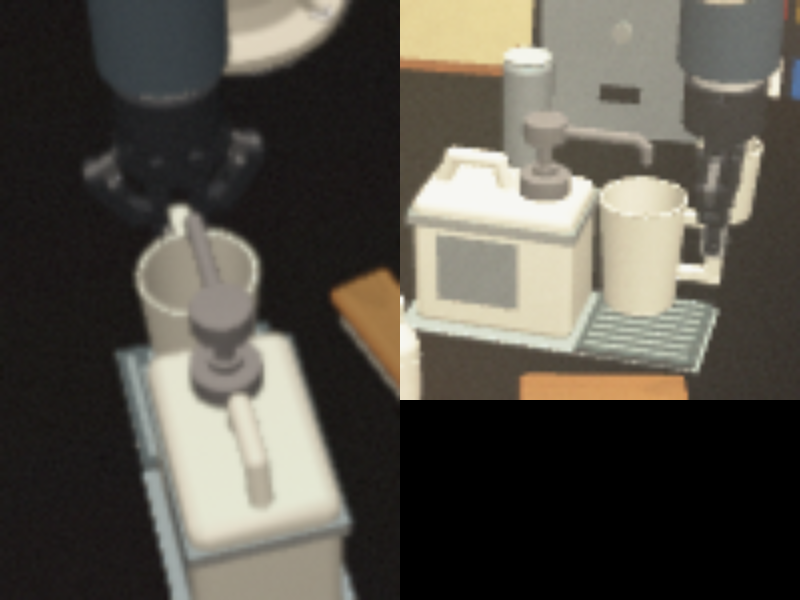

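The jug is under the spout. The mouth is at scene crop (198,272) and side crop (244,196), with the spout end at side crop (249,163).

Run:
```python
from h import *
S=lambda u,v:(u/4-.375+210,v/4-.375+140)
D=lambda u,v:(u/4-.375+280,v/4-.375+130)
print("mouth",tri([ray("scene",S(198,272)),ray("side",D(244,196))]),plane("scene",S(198,272),.148),plane("side",D(244,196),.148))
print("pumptop",tri([ray("scene",S(221,303)),ray("side",D(146,118))]),"tip side",plane("side",D(248,163),.179))
print("tube end scene",plane("scene",S(191,208),.21), "mid-tube",plane("scene",S(206,258),.21))
```

```text
mouth [ 0.4722 -0.1637  0.1479] [ 0.4732 -0.1636  0.148 ] [ 0.4718 -0.1644  0.148 ]
pumptop [ 0.5672 -0.1726  0.2155] tip side [ 0.4702 -0.1712  0.179 ]
tube end scene [ 0.4725 -0.1639  0.21  ] mid-tube [ 0.5209 -0.1684  0.21  ]
```

The mouth is within about 2 mm of the outlet. Lowering.

Emit:
carry_out([
  [6,0,-1.5,0,1],
  [8,0,0,0,1],
  [6,0,0,0,1],
  [3,0,0,0,1],
  [2,0,0,0,1],
])

```text
time_s: 9.3
tcp_pos: [0.3996, -0.1564, 0.0741]
tool_rot: [-2.569, 1.571, -2.661]
wrist_force: [-0.5, -1.1, -1.7]
finger_gap: 0.0133
```

Emit:
carry_out([
  [1,0,0,0,1],
  [1,0,0,0,1],
  [0.5,0,0,0,1],
  [0,0,0,0,1],
  [0,0,0,0,1],
])

```text
time_s: 9.93
tcp_pos: [0.3996, -0.1565, 0.0719]
tool_rot: [-0.884, 1.571, -0.977]
wrist_force: [-1.4, 0.3, 1.0]
finger_gap: 0.0134
```

The wrist force went from -1.7 to +1.0 N, so the jug is down. Opening.

Emit:
carry_out([
  [0,0,0,0,0.8],
  [0,0,0,0,0.6],
  [0,0,0,0,0.4],
  [0,0,0,0,0.2],
  [0,0,0,0,0.1],
])

```text
time_s: 10.55
tcp_pos: [0.3996, -0.1564, 0.0718]
tool_rot: [-0.804, 1.571, -0.896]
wrist_force: [-0.1, 0.2, -0.6]
finger_gap: 0.0765
```

Emit:
carry_out([
  [-5,0,0,0,0.1],
  [-20,0,0,0,0.1],
  [-30,0,0,0,0.1],
  [-30,0,-10,0,0.1],
  [-20,0,-20,0,0.1],
])

```text
time_s: 11.18
tcp_pos: [0.3702, -0.1538, 0.1785]
tool_rot: [-0.133, 1.569, -0.225]
wrist_force: [0.8, -0.2, -0.5]
finger_gap: 0.0769
```

Emit:
carry_out([
  [-30,0,-10,0,0.2],
  [-35,0,0,0,0.4],
  [-30,0,0,0,0.7],
  [-15,0,0,0,1],
  [0,0,0,0,1],
])

```text
time_s: 11.8
tcp_pos: [0.3603, -0.1528, 0.2879]
tool_rot: [0.043, 1.568, -0.05]
wrist_force: [-0.4, 0.2, 0.3]
finger_gap: 0.0003
```

Run:
```python
from h import *
go((.567,-.1725,.28),84.8,5)
for n in("scene","side"): cv2.imwrite(f"pics/r_{n}.png",arm.read_camera(n)[:,:,::-1])
a=cv2.resize(cv2.imread("pics/r_scene.png")[140:290,210:310],(400,600));b=cv2.resize(cv2.imread("pics/r_side.png")[130:230,280:380],(400,400))
cv2.imwrite("pics/r.png",np.hstack([a,cv2.copyMakeBorder(b,0,200,0,0,0)]))
```

```text
tcp [ 0.3603 -0.1528  0.2879] jaw 84.71 x-axis [ 0.0027 -0.0001 -1.    ] q [ 0.0046 -0.0805 -0.1235  0.0001 -1.5251 -1.6678] F [-0.4437  0.2341  0.309 ] gap 0.00028652028706631214 t 11.8
[ 1.7 -0.1 41.5] -0.02
[ 1.7 -0.1 41.5] -0.02
[ 1.7 -0.1 41.5] -0.02
[ 1.7 -0.1 41.5] -0.02
[ 1.7 -0.2 41.5] -0.02
```

View pics/r.png

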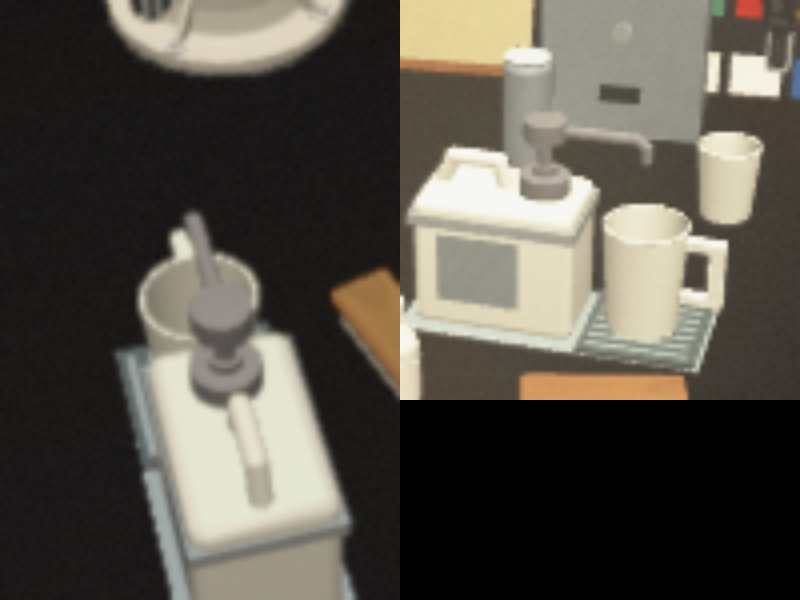

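The jug stands upright on the tray, let go, with the mouth near scene crop (200,297) and side crop (247,224). I'll check the numbers while moving over the pump.

Emit:
carry_out([
  [0,0,25,0,1],
  [2,0,50,0,1],
  [2,0,55,0,1],
  [2,0,48,0,1],
  [2,0,29.5,0,1],
])

```text
time_s: 12.52
tcp_pos: [0.5677, -0.1719, 0.2761]
tool_rot: [3.09, 1.567, 2.998]
wrist_force: [0.4, -0.4, -0.2]
finger_gap: -0.0001
```

Emit:
carry_out([
  [5,0,0,0,1],
  [15,0,0,0,1],
  [15,0,0,0,1],
  [5,0,0,0,1],
  [0,0,0,0,1],
])

```text
time_s: 13.15
tcp_pos: [0.5659, -0.1719, 0.2388]
tool_rot: [-2.576, 1.57, -2.668]
wrist_force: [-0.3, 0.2, -0.5]
finger_gap: 0.0001
```

Run:
```python
from h import *
S=lambda u,v:(u/4-.375+210,v/4-.375+140)
D=lambda u,v:(u/4-.375+280,v/4-.375+130)
print("mouth",tri([ray("scene",S(200,297)),ray("side",D(247.5,224))]),plane("scene",S(200,297),.12),plane("side",D(247.5,224),.12))
go((.567,-.1725,.222),84.8,1)
```

```text
mouth [ 0.4681 -0.1634  0.1186] [ 0.4709 -0.1634  0.12  ] [ 0.4671 -0.1625  0.12  ]
tcp [ 0.5659 -0.1719  0.2388] jaw 84.71 x-axis [-0.0003 -0.0001 -1.    ] q [-0.0307  0.3368  0.2399  0.0002 -1.4741 -1.6325] F [-0.3327  0.1688 -0.5498] gap 8.529845822858932e-05 t 13.15
[16.8 -0.5  1.1] -0.09
```

The mouth is 2–3 mm from the outlet. Pressing, with a force check near the stop.

Emit:
carry_out([
  [12,0,1,0,1],
  [11,0,0,0,1],
  [9,0,0,0,1],
  [7,0,0,0,1],
  [3,0,0,0,1],
])

```text
time_s: 13.78
tcp_pos: [0.5675, -0.1719, 0.1978]
tool_rot: [-0.265, 1.569, -0.357]
wrist_force: [-3.8, 3.2, 10.3]
finger_gap: -0.0003
```

Emit:
carry_out([
  [1.5,0,0,0,1],
  [1,0,0,0,1],
  [1,0,0,0,1],
  [0.5,0,0,0,1],
  [0,0,0,0,1],
])

```text
time_s: 14.4
tcp_pos: [0.5675, -0.1719, 0.1946]
tool_rot: [-0.217, 1.569, -0.309]
wrist_force: [-4.6, 2.5, 10.9]
finger_gap: -0.0002
```

Emit:
carry_out([
  [0.8,0,0,0,1],
  [0.8,0,0,0,1],
  [0.6,0,0,0,1],
  [0.3,0,0,0,1],
  [0,0,0,0,1],
])

```text
time_s: 15.02
tcp_pos: [0.5675, -0.172, 0.1931]
tool_rot: [-0.232, 1.568, -0.324]
wrist_force: [-5.5, 4.1, 15.3]
finger_gap: -0.0
```

The force now exceeds the spring's 12 N and the tool is at z 0.193, so the head is on its stop. A little more, then hold.

Emit:
carry_out([
  [0.5,0,0,0,1],
  [0.3,0,0,0,1],
  [0,0,0,0,1],
  [0,0,0,0,1],
  [0,0,0,0,1],
])

```text
time_s: 15.65
tcp_pos: [0.5675, -0.172, 0.193]
tool_rot: [-0.239, 1.567, -0.331]
wrist_force: [-7.3, 5.1, 17.8]
finger_gap: 0.0003
```

Emit:
carry_out([
  [-3,0,0,0,1],
  [-6,0,0,0,1],
  [-8,0,0,0,1],
  [-12,0,0,0,1],
  [-15,0,0,0,1],
])

```text
time_s: 16.27
tcp_pos: [0.567, -0.1719, 0.2334]
tool_rot: [3.036, 1.569, 2.944]
wrist_force: [-0.1, -0.2, -0.4]
finger_gap: -0.0001
```

Emit:
carry_out([
  [-20,0,0,0,1],
  [-20,0,0,0,1],
  [-15,0,-30,0,1],
  [0,0,-40,0,1],
  [0,0,-40,0,1],
])

```text
time_s: 16.9
tcp_pos: [0.4568, -0.1618, 0.2886]
tool_rot: [-2.822, 1.571, -2.915]
wrist_force: [-0.1, 0.4, 0.5]
finger_gap: 0.0001
```

Emit:
carry_out([
  [0,0,-45,0,1],
  [0,0,-45,0,1],
  [0,0,-20,0,1],
  [0,0,0,0,1],
  [0,0,0,0,1],
])

```text
time_s: 17.52
tcp_pos: [0.3488, -0.1517, 0.2886]
tool_rot: [-0.028, 1.571, -0.121]
wrist_force: [0.6, -0.1, -0.4]
finger_gap: -0.0001
```

Run:
```python
from h import *
go((.567,-.1725,.28),84.8,1)
for n in("scene","side"): cv2.imwrite(f"pics/z_{n}.png",arm.read_camera(n)[:,:,::-1])
for n in("scene","side"):
    d=cv2.absdiff(cv2.imread(f"pics/z_{n}.png"),cv2.imread(f"pics/r_{n}.png")).max(2)
    print(n,"changed px in station crop",(d[185:290,210:310] if n=="scene" else d[130:230,280:365]).__gt__(40).sum())
a=cv2.resize(cv2.imread("pics/z_scene.png")[140:290,210:310],(400,600));b=cv2.resize(cv2.imread("pics/z_side.png")[130:230,280:380],(400,400))
cv2.imwrite("pics/z.png",np.hstack([a,cv2.copyMakeBorder(b,0,200,0,0,0)]))
```

```text
tcp [ 0.3488 -0.1517  0.2886] jaw 84.7 x-axis [ 0.0001 -0.     -1.    ] q [ 0.0077 -0.1017 -0.1405  0.     -1.5319 -1.6709] F [ 0.555  -0.08   -0.3769] gap -7.623938797862076e-05 t 17.525
[  8.6  -0.6 219.2] -0.1
scene changed px in station crop 0
side changed px in station crop 0
```

View pics/z.png

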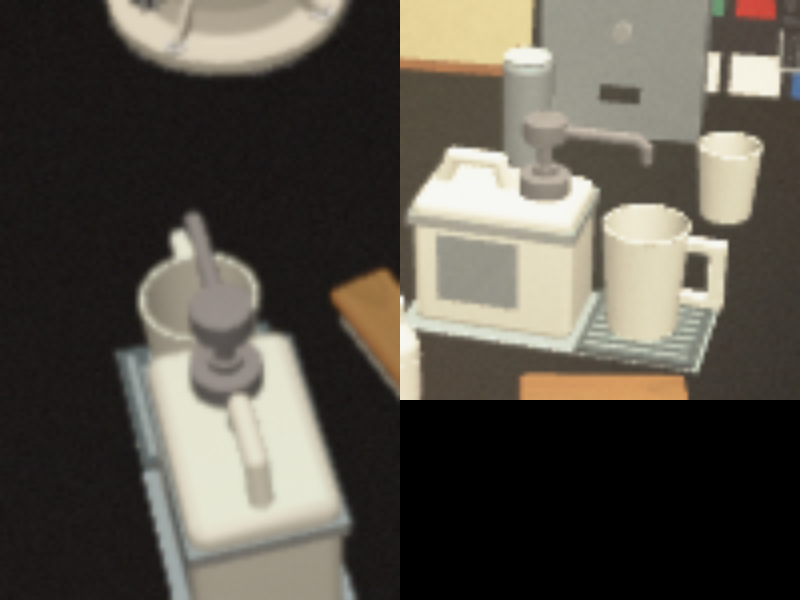

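The pump head is back up and the jug hasn't moved. No pixels changed in either station crop compared with before the press, and the arm is clear. Handing in.

```bash
python3 -c "
from rig import arm
print(arm.hand_in())"
```

```text
the job is handed in; nothing more can be done
None
```

The jug is on the drip tray under the spout and let go, the pump has been pressed and released, and I handed the job in at about 17.6 s; no verdict is reported.

- **Jug:** I gripped it by its handle, lifted it off the stand and brought it in from the tray's open side. After release, the mouth measured about 2–3 mm from the spout outlet and the jug stood upright. The scene and side views differed by about 4 mm on that point, well inside the 20 mm limit.
- **Pump:** I pressed the head until the tool reached z 0.193 m, which is its stop. The upward force there was 15–18 N, above the spring's 12 N. I held it for more than 0.5 s, then let it up.
- **Last checks:** After the press, no pixels had changed in the station crops of either fixed camera compared with before it. That means the head is fully back up and the jug didn't move. The wrist force is about zero and the arm is clear.
- **Bystanders:** The brush and beaker look unmoved in the last pictures. I did not measure the other bystanders again, but the arm kept clear of them and I saw no sign of contact.

No check failed.

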